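# Empty pot through the sprung flap of a recycling caddy

## Robot

A 6-joint arm with a two-finger parallel gripper is mounted at the origin on a cart in front of the work surface, level with it; the furniture and walls round the work are solid. World frame = base frame: x ahead of the robot, y to its left, z up, the work surface at z = 0. Lengths are in m, angles in rad, forces in N, time in s.
With the tool pointing down it reaches from about 0.3 to 0.75 m from the base axis. Payload 8.5 kg.
Tool frame: the origin (TCP) lies midway between the tips of the shut fingers; the grasp point (between the pads) lies 19 mm behind it (r.grasp_offset is the z of the grasp point in the tool frame, in m); z points along the fingers, y is the line along which they close (so a half turn about z gives the same grasp; the last joint's range is limited). The gripper opens to 85 mm and grips with 20 to 120 N. Pads are 22 mm wide; open, the fingers measure 114 mm over their backs; the gripper's body (76 mm by 85 mm) begins 54 mm behind the grasp point. The pads swing forward as they close: fully open they stand 13 mm farther back than shut.
Start: joints at [1.037, 0.381, 1.297, -0, 1.464, -0.215], TCP at [0.172, 0.522, 0.231] pointing down, gripper open.
Joint ranges: [-3.11, 3.11], [-0.89, 2.33], [0.22, 2.48], [-1.42, 4.56], [0.17, 2.85], [-2.88, 2.88]. Speed limits (rad/s): [2.39, 2.39, 3.14, 3.14, 3.14, 3.14].

## Interface

Orientations are given as a unit quaternion [w, x, y, z].
In Python, from plant import status, vision, workorder, r gives the robot as it stands.
- The arm moves only by the tool drive_tool, never from a script. Its argument "targets" is a list of rows, each a list of 5 numbers: the shift along the world's x, y, z in mm, then the turn about the world's z in degrees, then the opening, from -1 (shut) to 1 (fully open). A call has exactly 5 rows; each row is the pose to reach, as a shift and turn from the pose commanded when the call began; what a row does not reach only later rows make up. A row lasts 1/12 s, in which the tool goes at most 41.7 mm and 7.16 degrees, less where a joint would pass 70% of its speed; a pose out of reach is approached as far as the arm can. A call with a gripper value outside its range is refused whole. The fingers move at their own pace and stop on an object; "squeeze" is the grip in N (left out, the last holds). Time passes only in rows, so rows that repeat a pose let the fingers close, or fill a call up. It gives the time, the measured TCP pose, the force, the opening and the grip force at its end, in the units of the state.
- status.state(): the state, without advancing time (a new reading comes with each control period).
- vision.get_image(name): name is "side" or "top" or "wrist"; returns a dict with "pixels" (384x512x3 uint8, red, green, blue), "fx", "fy", "cx", "cy" (pixels), "k1" (the pictures are not rectified: a ray, as slopes to the right and down, at radius r is drawn at 1 + k1 r^2 times it, then the intrinsics apply), "pose" (4x4, takes a point from camera to world coordinates); the wrist camera has in their place "T_tool_cam" (4x4, takes a point from camera to tool coordinates, whose origin is the TCP and whose axes are the flange's). Camera axes: x right, y down, z forward; pixel columns grow to the right and rows downward; lengths in m; the calibration is good to about 2 mm. A picture is of the moment at which its call begins: read the wrist's pose just before it. There is no depth.
- workorder.close_job(): hands the job in; it is judged then, once.
The state is a dict: "t": time; "joint_positions": joint angles; "joint_vel": joint speeds; "joint_torque": joint torques, N m; "tool_pos": TCP position; "tcp_rot": TCP orientation; "ft_force": force on the tool from outside, world axes, zero at the start; "torque": the same for the moment, N m; "opening": finger opening in m; "gripper_force": force on a finger pad.
Only numpy, scipy, OpenCV 4.12 (cv2) and the standard library are available. Lean on these libraries where they do the work, as an engineer would, in place of code of your own. Each camera call takes 0.05 s, during which the arm holds its last target. There are 200 camera calls.

## Task

Someone left an empty pot standing on the ledge of the worktop recycling caddy. Push the caddy's sprung flap open with one finger and, while that finger keeps it open, push the pot along the ledge with the other finger until it drops into the caddy; only then draw back, so that the flap swings shut over it. Only push: do not pinch or lift the pot, and do not disturb the spice jar, the salt mill and the kitchen timer beside the caddy.

Things in the scene. Friction and masses are not known exactly. Their poses are not given: they have to be found in the camera images.
- caddy: Worktop recycling caddy, white bin, grey plastic lid, fixed in place, 260 long (its x) x 150 wide x 219 mm high. Origin: centre of its underside, on the worktop; +x runs from the ledge to the flap and hood. Hollow; floor 8 mm above the worktop, space also under the ledge. Along x in mm: flat ledge -130 to -35, opening closed by the flap -35 to +90, hood +90 to +130 (the highest part).
- ledge (a point): Middle of the flat ledge's top: caddy x -82, y 0, z 150 mm; same axes as the caddy. The ledge is 95 mm long (x) and 140 mm wide between 5 mm high lips on its two long sides; open at its outer end and at its drop edge.
- drop_edge (a point): Middle of the ledge's drop edge, at ledge height (caddy x -35, y 0, z 150 mm), same axes as the caddy. The opening starts here; it is flanked by two cheeks (inner faces at y = +-69 mm) that slope up from the ledge to the hood.
- hinge_line (a point): Middle of the flap's hinge line (caddy x +90, y 0, z 214 mm), same axes as the caddy. The steel flap is a flat plate 132 wide x 140 long x 3 mm, hinged at its upper edge; shut, it slopes at 27 degrees from the drop edge up to the hinge. Its lower end swings down and inwards.
- flap (a joint): Angle of the flap, rad: 0 shut, growing to 1.05 (hanging straight down) as it is pushed in. A weak spring shuts it within about half a second: 1 to 5 N on it opens it. A vertical finger just above ledge level moving along caddy +x pushes it open; with the finger's front at caddy x 75 mm it hangs nearly straight down.
- pot: Small round opaque lidded pot, white with a red band, empty, 63 diameter x 34 mm high, under 0.11 kg; it stands upright on the caddy's ledge. Origin: centre of its underside, z its axis. Pushed against the shut flap it jams; the flap must be open before it.
- spice_jar: Bystander: round spice jar with a mustard-coloured cap, 42 diameter x 106 mm high, standing on the worktop beside the caddy. Origin: centre of its underside.
- salt_mill: Bystander: salt mill, 44 diameter x 90 mm high, standing on the worktop beside the caddy. Origin: centre of its underside.
- timer: Bystander: red and white kitchen timer, 63 diameter x 67 mm high, standing on the worktop near the caddy's hood end. Origin: centre of its underside.
There are look-alikes about, which are no part of the job. What is meant by the pot is not turquoise, and is the smaller of those in its own colour.

How it is judged:
On the way, in this order (a step that is already met when the one before it is completed fails the run):
1. a finger holds the flap open while the pot still stands on the ledge (value of joint flap above 0.1 rad and contact force between the fingers and caddy above 0.2 N and z of pot in the frame of caddy above 0.145 m and angle between pot's own z axis and vertical below 0.15 rad), for 0.1 s.
2. the pot has dropped inside while a finger still holds the flap open (value of joint flap above 0.1 rad and contact force between the fingers and caddy above 0.2 N and z of pot in the frame of caddy below 0.11 m and x of pot in the frame of caddy between -0.125 and 0.125 m and y of pot in the frame of caddy between -0.07 and 0.07 m), for 0.1 s.
At the end, for the whole second after the job is handed in: The pot lies at rest inside the caddy (its origin within the bin's walls and less than 90 mm above the worktop) and the flap is shut (within 0.06 rad) (value of joint flap below 0.06 rad and z of pot in the frame of caddy below 0.09 m and x of pot in the frame of caddy between -0.125 and 0.125 m and y of pot in the frame of caddy between -0.07 and 0.07 m and linear speed of pot below 0.03 m/s); the robot touches nothing.
It fails at once if the pot is lifted more than 20 mm off the ledge (z of pot in the frame of caddy above 0.17 m).
It fails at once if the pot is pinched or pressed by the fingers with more than 15 N (contact force between the fingers and pot above 15 N).
It fails at once if a bystander is moved more than 20 mm or tipped over (distance of any of spice_jar, salt_mill, timer from where it was at the start of the episode above 0.02 m or angle between any of spice_jar, salt_mill, timer's own z axis and vertical above 0.5 rad).
It also fails if it takes over 38 s, if anything falls off the work surface, if the arm or the gripper's body presses on something with over 40 N, if the wrist force passes 120 N, or if a joint passes its speed limit or range.

## Working session

There is one attempt and no reset: what is moved stays moved. The work goes in short steps, Python scripts to look and compute and a tool call to move; the robot and the scene stay as the last step left them, time stands still between calls to the robot, and variables do not carry over. Pictures are saved under pics/ and viewed, at most 10 in all, crops included, and the job is handed in when it is done.

Besides the shell and the picture viewer there is one more tool, called after ">>>" by a JSON object that holds its "fn" and its "kwargs", one argument or row to a line. drive_tool: Moves the arm, as the interface text tells. Its arguments: {"type":"object","properties":{"targets":{"type":"array","items":{"type":"array","items":{"type":"number"}}},"squeeze":{"type":"number"}},"required":["targets"]}

```bash
mkdir -p pics
cat > h.py <<'E'
import numpy as np, cv2
from plant import status, vision, workorder, r
def snap(n,f):
    s=status.state(); d=vision.get_image(n)
    cv2.imwrite(f'pics/{f}.png',cv2.cvtColor(d['pixels'],cv2.COLOR_RGB2BGR))
    np.save(f'pics/{f}.npy',{**d,'s':s},allow_pickle=True); return d
def ray(d,u,v):
    K=np.array([[d['fx'],0,d['cx']],[0,d['fy'],d['cy']],[0,0,1.]])
    p=cv2.undistortPoints(np.array([[[u,v]]],float),K,np.array([d['k1'],0,0,0.]))[0,0]
    T=d['pose']; w=T[:3,:3]@np.array([p[0],p[1],1]); return T[:3,3],w
def atz(d,u,v,z):
    o,w=ray(d,u,v); return o+w*(z-o[2])/w[2]
def proj(d,P):
    T=d['pose']; q=T[:3,:3].T@(np.atleast_2d(P)-T[:3,3]).T
    x=q[0]/q[2];y=q[1]/q[2];k=1+d['k1']*(x*x+y*y)
    return np.c_[d['fx']*x*k+d['cx'],d['fy']*y*k+d['cy']]
def load(f): return np.load(f'pics/{f}.npy',allow_pickle=True).item()
E
python3 -c "
from h import *
a=snap('top','t1');b=snap('side','s1')
print(a['pose'],a['fx'],b['pose'],status.state())
i=[cv2.imread(f'pics/{k}.png') for k in('t1','s1')]
cv2.imwrite('pics/t1b.png',cv2.resize(i[0],(800,600)));cv2.imwrite('pics/s1b.png',cv2.resize(i[1],(800,600)))
"
```

```text
[[-0.01651576 -0.98207133  0.18778478  0.28871387]
 [-0.99939564  0.02195968  0.02694678  0.01141147]
 [-0.03058735 -0.18722625 -0.98184049  1.45644794]
 [ 0.          0.          0.          1.        ]] 484.2458269418591 [[ 0.82386444 -0.47718903  0.30583984  0.15652373]
 [-0.56675298 -0.69948905  0.43532303 -0.52841177]
 [ 0.00620024 -0.53198281 -0.84673246  1.20421481]
 [ 0.          0.          0.          1.        ]] {'t': 0.1, 'joint_positions': array([ 1.03672139e+00,  3.81137128e-01,  1.29815590e+00,  5.03383852e-05,
        1.46361464e+00, -2.15286842e-01]), 'joint_vel': array([ 0.00026038, -0.00160682, -0.00189221, -0.00270765,  0.00110132,
       -0.00010996]), 'joint_torque': array([ 3.91451293e-03, -4.49224162e+01, -2.31658083e+01, -1.69734972e-04,
        3.62715422e-03,  1.51320296e-05]), 'tool_pos': array([0.17222639, 0.52206583, 0.23077876]), 'tcp_rot': array([-2.63919282e-04,  1.58722604e-01,  9.87322998e-01, -6.02736271e-04]), 'ft_force': array([-0.53033842, -0.29902824, -0.01138849]), 'torque': array([ 0.02010538, -0.07458114,  0.04547803]), 'gripper_force': 0.0, 'opening': 0.08551085639802991}
```

View pics/t1b.png

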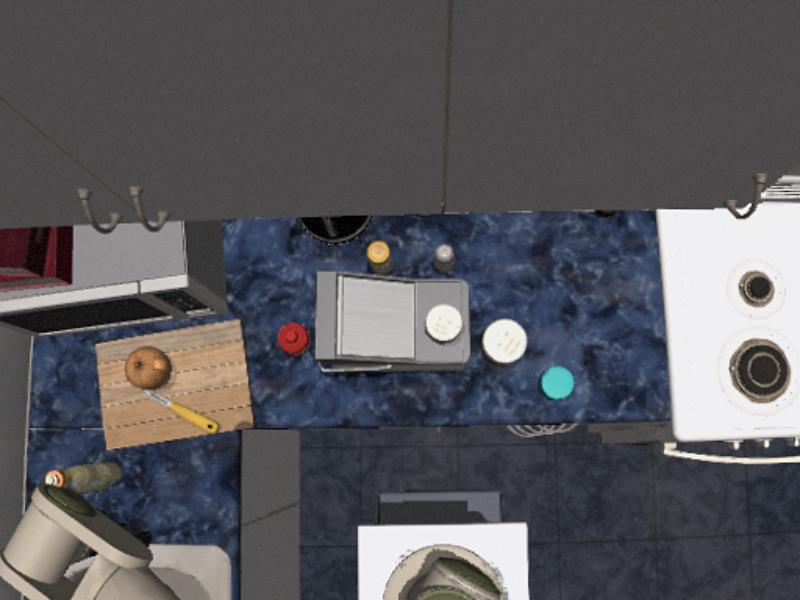

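View pics/s1b.png

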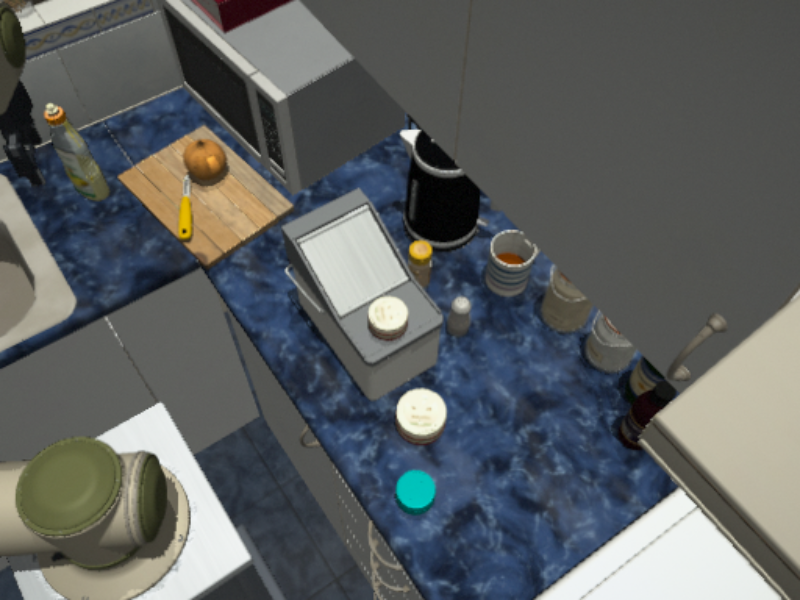

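Candidates: a white pot on the ledge (top 444,322; side 388,317), a larger white pot on the worktop (504,341; 421,416) and a turquoise one (557,382; 416,492). The one on the ledge fits, being white, the smaller of the two white ones and standing on the ledge. I'll confirm in an enlarged crop.

```bash
python3 -c "
from h import *
i=cv2.imread('pics/t1.png')[165:245,195:345]
j=cv2.imread('pics/s1.png')[115:295,175:325]
cv2.imwrite('pics/t1c.png',cv2.resize(i,None,fx=5,fy=5,interpolation=cv2.INTER_CUBIC))
cv2.imwrite('pics/s1c.png',cv2.resize(j,None,fx=3.333333,fy=3.3333333,interpolation=cv2.INTER_CUBIC))
"
```

```text
(no output)
```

View pics/t1c.png

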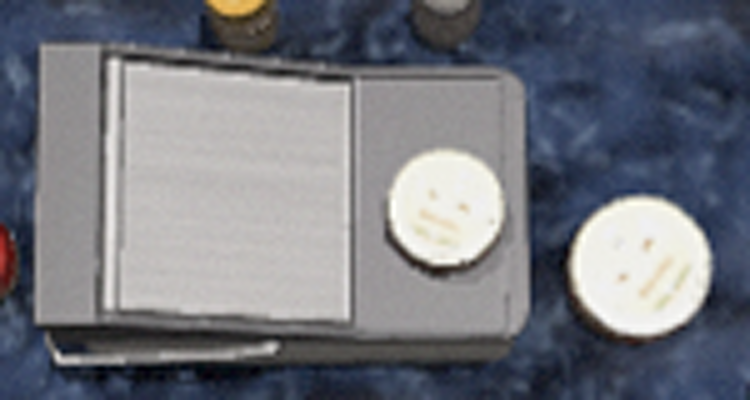

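View pics/s1c.png

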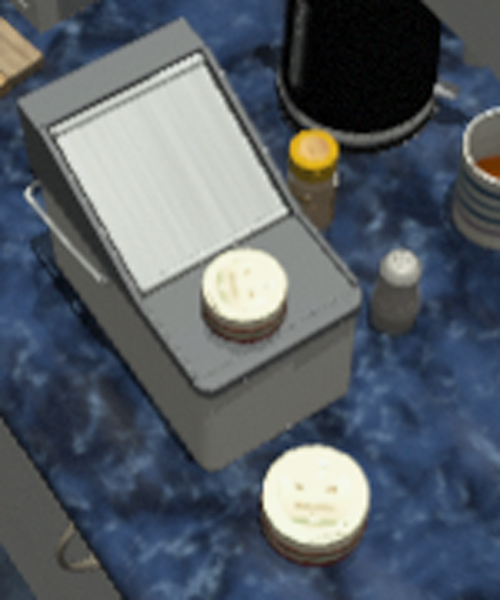

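The top crop shows the ledge pot's top at about (446,208). It is clearly smaller than the other white pot, so it's the right one. Next I'll fit the caddy pose from the hood corners and the flap's lower corners.

```bash
python3 -c "
from h import *
from scipy.optimize import least_squares
t,s=load('t1'),load('s1')
ct=lambda u,v:(u/5+195,v/5+165); cs=lambda u,v:(u/3.33333+175,v/3.33333+115)
M=[([.13,-.075,.219],t,ct(40,44)),([.13,.075,.219],t,ct(35,326)),([-.035,-.066,.15],t,ct(353,83)),([-.035,.066,.15],t,ct(352,322)),
([.13,-.075,.219],s,cs(182,18)),([.13,.075,.219],s,cs(19,102)),([-.035,-.066,.15],s,cs(289,213)),([-.035,.066,.15],s,cs(142,294))]
def W(p,P):
  c,q=np.cos(p[2]),np.sin(p[2]); return np.array([p[0]+c*P[0]-q*P[1],p[1]+q*P[0]+c*P[1],P[2]])
f=lambda p:np.concatenate([proj(d,W(p,P))[0]-uv for P,d,uv in M])
o=least_squares(f,[.5,0,1.57],loss='soft_l1');p=o.x;print(p,np.degrees(p[2]));print(o.fun.round(1) if 0 else f(p).reshape(-1,2).round(1))
for n,d,uv in(('potT',t,ct(446,208)),('potS',s,cs(245,287))):
  a=atz(d,*uv,.184);c,q=np.cos(p[2]),np.sin(p[2]);e=a[:2]-p[:2];print(n,a.round(4),'caddy',c*e[0]+q*e[1],-q*e[0]+c*e[1])
print('jar',atz(t,378*.64,250*.64,.106),'mill',atz(t,444*.64,252*.64,.09),'timer',atz(t,293*.64,337*.64,.06))
"
```

```text
[0.513598   0.07475681 1.55977184] 89.3683435686892
[[-0.1 -0.3]
 [-0.1 -0.2]
 [ 0.4  0.1]
 [ 0.9 -0.2]
 [-0.3 -1. ]
 [-1.7 -1. ]
 [-0.2  0.5]
 [ 0.4  0.5]]
potT [ 0.5026 -0.009   0.184 ] caddy -0.08384425810650781 0.010069731824988501
potS [ 0.5029 -0.0135  0.184 ] caddy -0.0883592397450369 0.009712573883000373
jar [0.65477064 0.10837244 0.106     ] mill [ 0.65219643 -0.01369737  0.09      ] timer [0.50243359 0.27343515 0.06      ]
```

The fit is good to about 1 px: caddy at (0.514, 0.075), yaw 89.4°, and pot at caddy (-0.086, 0.010).

The plan is to line the fingers up along caddy x, straddling the pot. The lead finger pushes the flap and the trailing finger pushes the pot. The first pose is the TCP above (0.504, -0.010), turned by +17.65°.

>>> {"fn": "drive_tool", "kwargs": {
  "targets": [
    [0,0,35,4,1],
    [0,0,70,8,1],
    [25,-35,75,12,1],
    [50,-70,75,16,1],
    [70,-105,75,17.6,1]
  ]
}}

```text
t: 0.52
tool_pos: [0.2422, 0.4177, 0.3063]
tcp_rot: [0.0, 0.003, 1.0, 0.0]
ft_force: [1.2, 1.0, 0.3]
opening: 0.0848
gripper_force: 0.0
```

>>> {"fn": "drive_tool", "kwargs": {
  "targets": [
    [20,-32,0,0,1],
    [40,-64,0,0,1],
    [60,-96,0,0,1],
    [80,-128,0,0,1],
    [100,-160,0,0,1]
  ]
}}

```text
t: 0.93
tool_pos: [0.3419, 0.2569, 0.3062]
tcp_rot: [-0.0, 0.006, 1.0, -0.0]
ft_force: [1.1, 0.2, -1.1]
opening: 0.0854
gripper_force: 0.0
```

>>> {"fn": "drive_tool", "kwargs": {
  "targets": [
    [20,-32,0,0,1],
    [40,-64,0,0,1],
    [60,-96,0,0,1],
    [80,-128,0,0,1],
    [100,-160,0,0,1]
  ]
}}

```text
t: 1.35
tool_pos: [0.442, 0.0968, 0.3062]
tcp_rot: [-0.0, 0.006, 1.0, 0.0]
ft_force: [-0.0, 1.0, 0.1]
opening: 0.0857
gripper_force: 0.0
```

>>> {"fn": "drive_tool", "kwargs": {
  "targets": [
    [20,-35,0,0,1],
    [40,-70,0,0,1],
    [62,-107,0,0,1],
    [62,-107,0,0,1],
    [62,-107,0,0,1]
  ]
}}

```text
t: 1.77
tool_pos: [0.5041, -0.01, 0.3053]
tcp_rot: [-0.001, 0.007, 1.0, 0.0]
ft_force: [-1.1, 0.2, -0.3]
opening: 0.0854
gripper_force: 0.0
```

```bash
python3 -c "
from h import *
a=snap('wrist','w1');b=snap('side','s2');s=load('w1')['s'];print(s['tool_pos'],s['tcp_rot'],s['ft_force'],s['t'],a['T_tool_cam'])
i=cv2.imread('pics/s2.png')[60:315,140:400]
w=cv2.imread('pics/w1.png')
cv2.imwrite('pics/c2.png',np.hstack([cv2.resize(w,(440,330)),cv2.resize(i,(336,330))]))
"
```

```text
[ 0.50407061 -0.0100097   0.30530798] [-9.73950227e-04  7.39282018e-03  9.99972166e-01  2.56398262e-04] [-1.06949986  0.21121374 -0.27557524] 1.7667 [[ 2.75159112e-04 -9.55709537e-01 -2.94311407e-01  7.51726517e-02]
 [ 9.99999603e-01  5.12546879e-04 -7.29455036e-04  1.48207272e-04]
 [ 8.47995528e-04 -2.94311089e-01  9.55709299e-01 -1.42583632e-01]
 [ 0.00000000e+00  0.00000000e+00  0.00000000e+00  1.00000000e+00]]
```

View pics/c2.png

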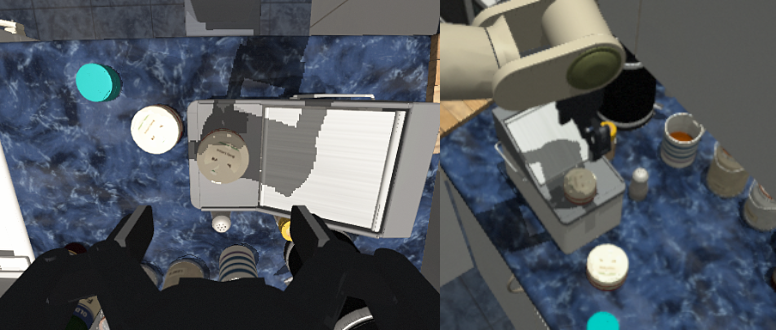

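The wrist view shows the pot top at about (223,158), midway between the fingertips at (140,208) and (303,210), with the flap edge at (262,107)-(260,208). I'll check the numbers from this view.

```bash
python3 -c "
from h import *
from scipy.spatial.transform import Rotation as R
d=load('w1');s=d['s'];q=s['tcp_rot'];T=np.eye(4);T[:3,:3]=R.from_quat([*q[1:],q[0]]).as_matrix();T[:3,3]=s['tool_pos'];d['pose']=T@d['T_tool_cam']
k=512/440;c,n=np.cos(1.5598),np.sin(1.5598)
for l,u,v,z in(('pot',223,157,.184),('e+',263,108,.15),('e-',260,207,.15),('hood',440,102,.219),('hood-',412,237,.219)):
  a=atz(d,u*k,v*k,z);e=a[:2]-[.5136,.0748];print(l,a.round(4),(c*e[0]+n*e[1]).round(4),(-n*e[0]+c*e[1]).round(4))
# fingertips
for y in(-.0427,.0427):print(proj(d,(T@[0,y,-.013,1])[:3])/k)
"
```

```text
pot [ 0.5015 -0.0081  0.184 ] -0.0831 0.0112
e+ [0.4487 0.0422 0.15  ] -0.0333 0.0646
e- [0.5844 0.0431 0.15  ] -0.031 -0.0712
hood [0.4401 0.2008 0.219 ] 0.1251 0.0749
hood- [0.5899 0.207  0.219 ] 0.1331 -0.0748
[[152.7721202  218.00532227]]
[[289.92778078 218.09895798]]
```

Both measurements agree to within 3 mm. Descending around the pot.

>>> {"fn": "drive_tool", "kwargs": {
  "targets": [
    [-1,0,-35,0,1],
    [-1,0,-70,0,1],
    [-1,0,-100,0,1],
    [-1,0,-110,0,1],
    [-1,0,-110,0,1]
  ]
}}

```text
t: 2.28
tool_pos: [0.5008, -0.0066, 0.1942]
tcp_rot: [-0.002, 0.005, 1.0, 0.001]
ft_force: [-0.1, -0.3, 0.3]
opening: 0.0853
gripper_force: 0.0
```

>>> {"fn": "drive_tool", "kwargs": {
  "targets": [
    [0,0,-15,0,1],
    [0,0,-30,0,1],
    [0,0,-42,0,1],
    [0,0,-50,0,1],
    [0,0,-50,0,1]
  ]
}}

```text
t: 2.7
tool_pos: [0.5022, -0.0076, 0.1461]
tcp_rot: [-0.0, 0.005, 1.0, 0.0]
ft_force: [-0.0, -0.0, 0.5]
opening: 0.0855
gripper_force: 0.0
```

```bash
python3 -c "
from h import *
a=snap('wrist','w2');b=snap('side','s3');print(status.state()['ft_force'])
i=cv2.imread('pics/s3.png')[90:290,170:330]
w=cv2.imread('pics/w2.png')
cv2.imwrite('pics/c3.png',np.hstack([cv2.resize(w,(440,330)),cv2.resize(i,(264,330))]))
"
```

```text
[ 0.2050236   0.21643471 -0.71918999]
```

View pics/c3.png

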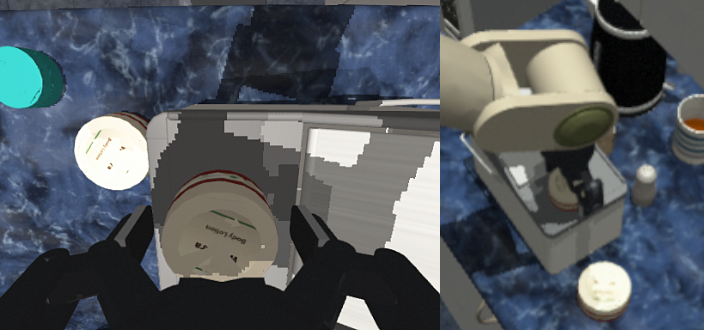

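The pot stands between the fingers with no contact. Pushing along caddy +x (world +y).

>>> {"fn": "drive_tool", "kwargs": {
  "targets": [
    [0,5,0,0,1],
    [0,10,0,0,1],
    [0,15,0,0,1],
    [0,20,0,0,1],
    [0,25,0,0,1]
  ]
}}

```text
t: 3.22
tool_pos: [0.5027, 0.0171, 0.1467]
tcp_rot: [0.0, 0.006, 1.0, -0.0]
ft_force: [0.1, -1.7, 0.3]
opening: 0.0852
gripper_force: 0.8
```

>>> {"fn": "drive_tool", "kwargs": {
  "targets": [
    [0,5,0,0,1],
    [0,10,0,0,1],
    [0,15,0,0,1],
    [0,15,0,0,1],
    [0,15,0,0,1]
  ]
}}

```text
t: 3.63
tool_pos: [0.5026, 0.0321, 0.1464]
tcp_rot: [0.0, 0.006, 1.0, 0.0]
ft_force: [0.1, 0.5, 1.8]
opening: 0.0852
gripper_force: 0.6
```

```bash
python3 -c "
from h import *
a=snap('wrist','w3');b=snap('side','s4');print(status.state()['ft_force'],status.state()['tool_pos'])
i=cv2.imread('pics/s4.png')[90:290,170:330]
w=cv2.imread('pics/w3.png')
cv2.imwrite('pics/c4.png',np.hstack([cv2.resize(w,(440,330)),cv2.resize(i,(264,330))]))
"
```

```text
[0.20555893 0.80701906 1.04118061] [0.50258068 0.03173343 0.14636297]
```

View pics/c4.png

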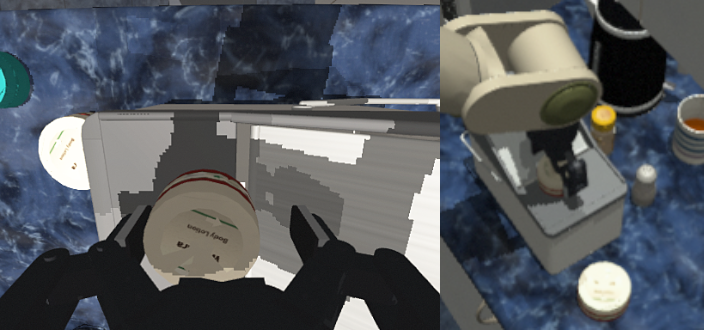

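The pot is against the trailing finger and the gap at the drop edge shows the flap starting to open. I'll go 7 mm further and hold for step 1.

>>> {"fn": "drive_tool", "kwargs": {
  "targets": [
    [0,4,0,0,1],
    [0,7,0,0,1],
    [0,7,0,0,1],
    [0,7,0,0,1],
    [0,7,0,0,1]
  ]
}}

```text
t: 4.15
tool_pos: [0.5026, 0.0388, 0.1464]
tcp_rot: [0.0, 0.006, 1.0, 0.0]
ft_force: [0.9, 0.3, 1.2]
opening: 0.0854
gripper_force: 0.7
```

>>> {"fn": "drive_tool", "kwargs": {
  "targets": [
    [0,5,0,0,1],
    [0,10,0,0,1],
    [0,15,0,0,1],
    [0,20,0,0,1],
    [0,25,0,0,1]
  ]
}}

```text
t: 4.57
tool_pos: [0.5025, 0.0641, 0.1463]
tcp_rot: [-0.0, 0.006, 1.0, -0.0]
ft_force: [0.2, -2.9, 0.9]
opening: 0.0857
gripper_force: 1.3
```

>>> {"fn": "drive_tool", "kwargs": {
  "targets": [
    [0,5,0,0,1],
    [0,10,0,0,1],
    [0,15,0,0,1],
    [0,20,0,0,1],
    [0,20,0,0,1]
  ]
}}

```text
t: 4.98
tool_pos: [0.5025, 0.0845, 0.1463]
tcp_rot: [-0.0, 0.005, 1.0, 0.0]
ft_force: [-1.8, -2.9, 2.9]
opening: 0.0853
gripper_force: 1.9
```

```bash
python3 -c "
from h import *
a=snap('wrist','w4');b=snap('side','s5');print(status.state()['ft_force'],status.state()['tool_pos'])
i=cv2.imread('pics/s5.png')[90:290,170:330]
w=cv2.imread('pics/w4.png')
cv2.imwrite('pics/c5.png',np.hstack([cv2.resize(w,(440,330)),cv2.resize(i,(264,330))]))
"
```

```text
[-1.86609055 -2.44577822  3.84007577] [0.50256207 0.08395113 0.14658397]
```

View pics/c5.png

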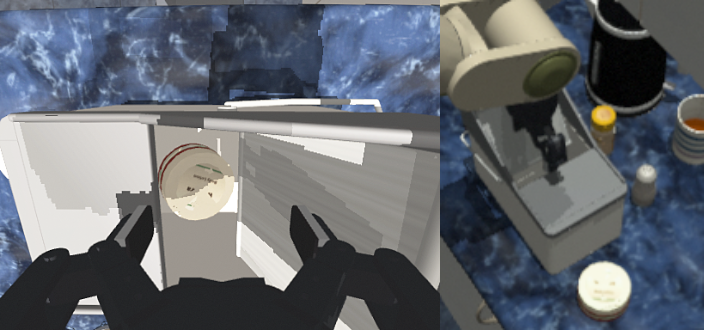

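The pot has left the ledge and is below it, at wrist view (197,180). I need to check how deep it is.

```bash
python3 -c "
from h import *
d=load('w4');print(d['fx'],d['fx']*.063/87, load('w2')['fx']*.063/(115*1.1636))
"
```

```text
273.553988516301 0.19809081927042485 0.12878997172588041
```

>>> {"fn": "drive_tool", "kwargs": {
  "targets": [
    [0,4,0,0,1],
    [0,7,0,0,1],
    [0,7,0,0,1],
    [0,7,0,0,1],
    [0,7,0,0,1]
  ]
}}

```text
t: 5.5
tool_pos: [0.5034, 0.0871, 0.1467]
tcp_rot: [0.001, 0.007, 1.0, -0.003]
ft_force: [-0.2, -24.4, 2.2]
opening: 0.085
gripper_force: 2.2
```

```bash
python3 -c "
from h import *
a=snap('wrist','w5');print(status.state()['ft_force'],status.state()['tool_pos'])
cv2.imwrite('pics/c6.png',cv2.imread('pics/w5.png'))
"
```

```text
[  1.34188957 -25.58263337   2.74229659] [0.50348732 0.08711846 0.14666446]
```

View pics/c6.png

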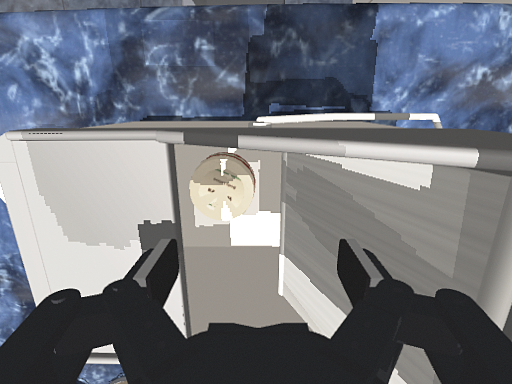

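The pot is now about 65 px wide, which puts it 0.265 m from the camera, on the caddy floor. The flap is still held. There's a 25 N reaction, probably the body touching the hood, so I'll back off a little while still holding the flap and then withdraw.

>>> {"fn": "drive_tool", "kwargs": {
  "targets": [
    [0,-7,0,0,1],
    [0,-12,0,0,1],
    [0,-12,0,0,1],
    [0,-12,0,0,1],
    [0,-12,0,0,1]
  ]
}}

```text
t: 5.97
tool_pos: [0.5028, 0.0787, 0.1463]
tcp_rot: [0.0, 0.006, 1.0, -0.0]
ft_force: [1.6, -1.8, 0.3]
opening: 0.0857
gripper_force: 1.7
```

>>> {"fn": "drive_tool", "kwargs": {
  "targets": [
    [0,-12,0,0,1],
    [0,-24,0,0,1],
    [0,-36,0,0,1],
    [0,-48,0,0,1],
    [0,-60,0,0,1]
  ]
}}

```text
t: 6.38
tool_pos: [0.5024, 0.0173, 0.1462]
tcp_rot: [-0.0, 0.006, 1.0, 0.0]
ft_force: [-0.7, -0.6, 1.0]
opening: 0.0852
gripper_force: 0.5
```

>>> {"fn": "drive_tool", "kwargs": {
  "targets": [
    [0,-12,0,0,1],
    [0,-24,0,0,1],
    [0,-36,0,0,1],
    [0,-40,10,0,1],
    [0,-40,30,0,1]
  ]
}}

```text
t: 6.8
tool_pos: [0.5016, -0.0228, 0.1748]
tcp_rot: [-0.002, 0.007, 1.0, 0.001]
ft_force: [-0.1, 0.1, -0.1]
opening: 0.0854
gripper_force: 0.0
```

>>> {"fn": "drive_tool", "kwargs": {
  "targets": [
    [0,-10,30,0,1],
    [0,-20,60,0,1],
    [0,-20,90,0,1],
    [0,-20,110,0,1],
    [0,-20,110,0,1]
  ]
}}

```text
t: 7.22
tool_pos: [0.5037, -0.0425, 0.2904]
tcp_rot: [0.004, 0.006, 1.0, -0.001]
ft_force: [-0.2, -0.1, -0.0]
opening: 0.0851
gripper_force: 0.0
```

```bash
python3 -c "
from h import *
a=snap('wrist','w6');b=snap('top','t6');print(status.state()['ft_force'],status.state()['tool_pos'])
i=cv2.imread('pics/t6.png')[130:270,150:400]
w=cv2.imread('pics/w6.png')
cv2.imwrite('pics/c7.png',np.hstack([cv2.resize(w,(373,280)),cv2.resize(i,(427,240)) if 0 else cv2.resize(i,(427,280))]))
"
```

```text
[ 0.19368434 -0.81265706 -0.98322903] [ 0.5024931  -0.04186109  0.28628035]
```

View pics/c7.png

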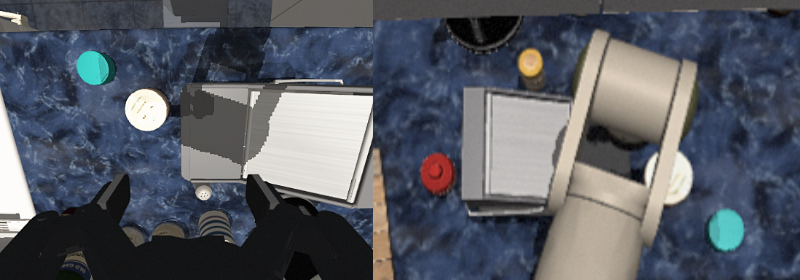

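The flap is shut, the ledge is empty, the bystanders are where they were and the gripper is clear. I'll let it settle for one call and then hand in.

>>> {"fn": "drive_tool", "kwargs": {
  "targets": [
    [0,0,0,0,1],
    [0,0,0,0,1],
    [0,0,0,0,1],
    [0,0,0,0,1],
    [0,0,0,0,1]
  ]
}}

```text
t: 7.73
tool_pos: [0.5025, -0.0413, 0.2859]
tcp_rot: [-0.0, 0.006, 1.0, 0.0]
ft_force: [0.0, 0.2, 0.3]
opening: 0.0856
gripper_force: 0.0
```

```bash
python3 -c "
from plant import workorder
print(workorder.close_job())"
```

```text
the job is handed in; nothing more can be done
None
```

I pushed the pot into the caddy while a finger held the flap open, then drew back; the flap swung shut, the bystanders look unmoved in the last pictures, and the job is handed in with no verdict returned.

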